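# Turn a drying tile coaster over by tipping its hinged tray

## Robot

A 6-joint arm with a two-finger parallel gripper is mounted at the origin on the work surface. World frame = base frame: x ahead of the robot, y to its left, z up, the work surface at z = 0. Lengths are in m, angles in rad, forces in N, time in s.
With the tool pointing down it reaches from about 0.35 to 0.85 m from the base axis. Payload 8.1 kg.
Tool frame: the origin (TCP) lies midway between the tips of the shut fingers; the grasp point (between the pads) lies robot.grip_depth behind it (robot.grip_depth is the distance from the TCP to the grasp point, in m); z points along the fingers, y is the line along which they close (so a half turn about z gives the same grasp; the last joint's range is limited). The gripper opens to 93 mm and grips with 3 to 60 N. Pads are 15 mm wide; open, the fingers measure 128 mm over their backs; the gripper's body (75 mm by 188 mm) begins 65 mm behind the grasp point.
Start: joints at [1.138, 0.13, 1.488, -0, 1.523, -0.085], TCP at [0.204, 0.564, 0.219] pointing down, gripper open.
Joint ranges: [-2.96, 2.96], [-0.89, 2.26], [0.02, 2.5], [-1.34, 4.48], [0, 2.73], [-2.66, 2.66]. Speed limits (rad/s): [2.39, 2.39, 2.79, 3.14, 3.14, 3.14].

## Interface

Orientations are given as a rotation vector (axis times angle).
In Python, from plant import robot gives the robot as it stands.
- The arm moves only by the tool carry_out, never from a script. Its argument "rows" is a list of rows, each a list of 6 numbers: the shift along the tool's x, y, z in m, then the turn, a rotation vector about the tool's x, y, z in degrees. A call has 1 to 12 rows; each row is the pose to reach, as a shift and turn from the pose commanded when the call began, along the tool's axes at that moment; what a row does not reach only later rows make up. A row lasts 1/8 s, in which the tool goes at most 62.5 mm and 10.7 degrees, less where a joint would pass 70% of its speed; a pose out of reach is approached as far as the arm can. A call with a gripper value outside its range is refused whole. "jaw" is the closure in counts, from 0 (fully open) to 255 (shut), set as the call begins (left out, the last holds). The fingers move at their own pace and stop on an object; "force" is the grip in N (left out, the last holds). Time passes only in rows, so rows that repeat a pose let the fingers close. It gives the time, the measured TCP pose, the force, the opening and the grip force at its end, in the units of the state.
- robot.read_state(): the state, without advancing time (a new reading comes with each control period).
- robot.read_camera(name): name is "scene" or "top" or "wrist"; returns the picture (420x560x3 uint8, red, green, blue); there is no depth.
- robot.camera_model(name): a dict with "fx", "fy", "cx", "cy" (pixels), "R" (3x3) and "t" (3): a world point X has camera coordinates R X + t; the wrist camera has in their place "mount" (4x4, takes a point from camera to tool coordinates, whose origin is the TCP and whose axes are the flange's). Camera axes: x right, y down, z forward; pixel columns grow to the right and rows downward; lengths in m; the calibration is good to about 2 mm. The wrist camera is an equidistant fisheye: a pixel r from the principal point sees the ray r / f radians off the axis. A picture is of the moment at which its call begins: read the wrist's pose just before it. camera_model takes no time and is no camera call.
- robot.close_job(): hands the job in; it is judged then, once.
Trained networks look in the newest picture that a camera, given by its name, has taken for a name from the list of things; names that differ only in an ending like _2 or _b are one class to them, and where a whole thing is asked for, a point or a joint stands for the part that bears it (a point fixed in the world has none). Each returns a list of dicts, best first, with "conf" (0 to 1); they miss things now and then, are a little off and sometimes report something else, mostly with a low value. They report only what shows in the picture. A call takes as long as a camera call. They do not tell look-alikes from the thing itself.
- robot.outline_of(camera, target): "pixels" (420x560 bool, what is visible of it) and "pixel" ([column, row] in pixels, amid what is visible of it).
The state is a dict: "t": time; "q": joint angles; "dq": joint speeds; "joint_torque": joint torques, N m; "tool_pos": TCP position; "orientation": TCP orientation; "force": force on the tool from outside, world axes, zero at the start; "wrist_torque": the same for the moment, N m; "opening": finger opening in m; "gripper_force": force on a finger pad.
Only numpy, scipy, OpenCV 4.12 (cv2) and the standard library are available. Lean on these libraries where they do the work, as an engineer would, in place of code of your own. Each camera call takes 0.05 s, during which the arm holds its last target. There are 200 camera calls.

## Task

The tile coaster has been drying cork side up in the hinged tray of the wooden coaster caddy. Flip the caddy's cam lever fully outwards to draw the bolt off the tray, tip the tray by its handle up and over towards the pan so that the coaster slides and tumbles into the pan and lies flat there on its cork, glazed face up, then put the tray back down flat, leaving the bolt drawn. Turn the coaster with the tray only, never touching it with the gripper, and leave the mugs, jar, pods and spoon where they are.

Things in the scene. Friction and masses are not known exactly. Their poses are not given: they have to be found in the camera images.
- caddy: Wooden coaster caddy fixed to the counter. Origin on the counter under the tray's hinge line; x points from the tray to the pan, y along the hinge to the side of the cam lever, z up. The hinge line is 34 mm above the counter. Tray at x = -128 to -6 mm, pan at x = 0 to 150 mm; base y = -83 to 83 mm; the lever's foot stands out to y = 165 mm at x = -115 to -55 mm.
- tray (a joint): Tray angle: 0 flat over the base (start), grows as its free end swings up and over to the pan, 1.57 upright, stop at 1.95. Stiff hinge (0.38 N m of friction; tray 0.3 kg): the tray stays where it is left. It cannot rise while the bolt is shut. The coaster slides when the tray is steep, rests on the sill, and topples over it only when the tray is well past upright.
- tray_floor (a point): Centre of the tray's floor (top face), 34 mm above the counter and at x = -67 mm of the caddy when flat; it turns with the tray. The floor is 8 mm thick; inside the tray is 110 mm (x) by 112 mm (y). Side walls and end wall (at x = -128 to -122 mm) are 6 mm thick and 16 mm high; the sill at the hinge side (x = -12 to -6 mm) is 12 mm high.
- tray_handle (a point): Grip point in the middle of the tray's handle: a dark wooden plate 10 mm thick, 96 mm wide (along y), rising 62 mm along its slope from the tray's free end and leaning outwards (to -x) 20 degrees from upright when the tray is flat. The point is 20 mm below its upper edge; with the tray flat at x = -142, y = 0, z = 73 mm of the caddy, axes as the caddy's; they turn with the tray.
- lever (a joint): Cam lever angle: about 0 with the bolt shut over the tray (the lever leans inwards over the tray), 1.3 fully flipped (leans outwards; a stop). It moves with about 0.12 N m of friction plus the bolt and stays where it is left. It draws the bolt: the bolt is clear of the tray from about 0.55 on.
- lever_tip (a point): Centre of the black ball (18 mm across) at the end of the cam lever, a 12 mm round steel arm 65 mm long. Its pivot line is parallel to the caddy's x, at x = -85, y = 122, z = 48 mm of the caddy; the arm leans 0.65 rad from upright towards the tray at 0 and as much outwards at 1.3.
- coaster: Loose square tile coaster 80 x 80 x 10 mm, 0.11 kg, blue-grey glazed tile with a cork back. Origin at its centre; its z axis points out of the cork back (up at the start, down when the job is done). It lies in the tray, with some play.
- pan_mid (a point): Centre of the pan's floor, 24 mm above the counter, x = 80 mm of the caddy; axes as the caddy's. The pan is 140 x 135 mm inside with walls 22 mm high, open to the tray at the hinge.
- mug_a: Grey stoneware mug, 82 mm across and 92 mm high, standing on the counter; origin under its centre. Leave alone.
- mug_b: A second grey mug like mug_a. Leave alone.
- glass_mug: Clear glass mug 76 mm across and 100 mm high; origin under its centre. Leave alone.
- sugar_jar: White jar with a wooden lid, 72 mm across and about 95 mm high; origin under its centre. Leave alone.
- pod_a: Copper coffee pod, 37 mm across and 28 mm high, standing on its rim beside the pan; origin under its centre. Leave alone.
- pod_b: A second pod like pod_a, on the other side of the caddy. Leave alone.
- spoon: Steel spoon 150 mm long lying beside the tray; origin under its middle. Leave alone.
Things that resemble listed ones, but are neither listed nor needed, are in the scene too. There is more than one size of the coaster; the job needs the largest.

How it is judged:
On the way, in this order (a step that is already met when the one before it is completed fails the run):
1. the cam lever is flipped fully outwards, the bolt drawn (value of joint lever above 1.15 rad), for 0.2 s.
2. the coaster has tumbled over into the pan, glazed face up (angle between coaster's own z axis and vertical above 2.6 rad and x of coaster in the frame of pan_mid above -0.045 m), for 0.2 s.
At the end, for the whole second after the job is handed in: The coaster lies still and flat (within 0.15 rad) in the pan, on the pan's floor, with its glazed face up (cork down); the tray is back down flat (within 0.06 rad); the cam lever is still flipped outwards (above 1.1 rad) (angle between coaster's own z axis and vertical above 2.99 rad and x of coaster in the frame of pan_mid between -0.04 and 0.04 m and y of coaster in the frame of pan_mid between -0.04 and 0.04 m and z of coaster in the frame of pan_mid below 0.012 m and linear speed of coaster below 0.02 m/s and value of joint tray below 0.06 rad and value of joint lever above 1.1 rad); the robot touches nothing.
It fails at once if the gripper touches the coaster (contact force between any of the fingers, the arm and coaster above 0.3 N).
It fails at once if a bystander (mug, jar, pod or spoon) is shifted by more than 15 mm (distance of any of mug_a, mug_b, glass_mug, sugar_jar, pod_a, pod_b, spoon from where it was at the start of the episode above 0.015 m).
It also fails if it takes over 67 s, if anything falls off the work surface, if the arm or the gripper's body presses on something with over 40 N, if the wrist force passes 120 N, or if a joint passes its speed limit or range.

## Working session

There is one attempt and no reset: what is moved stays moved. The work goes in short steps, Python scripts to look and compute and a tool call to move; the robot and the scene stay as the last step left them, time stands still between calls to the robot, and variables do not carry over. Pictures are saved under pics/ and viewed, at most 10 in all, crops included, and the job is handed in when it is done.

Besides the shell and the picture viewer there is one more tool, called after ">>>" as name(argument=value, ...) on one line, values as JSON. carry_out: Moves the arm, as the interface text tells. Its arguments: {"type":"object","properties":{"rows":{"type":"array"},"jaw":{"type":"number"},"force":{"type":"number"}},"required":["rows"]}

```bash
ls; mkdir -p pics
python3 - <<'E'
from plant import robot
import cv2,numpy as np
s=robot.read_state();print(s['t'],s['tool_pos'],s['orientation'],robot.grip_depth)
a=robot.read_camera("scene");b=robot.read_camera("top")
cv2.imwrite("pics/scene.png",a[:,:,::-1]);cv2.imwrite("pics/top.png",b[:,:,::-1])
for c in("scene","top"):
  m=robot.camera_model(c);print(c,m)
  for n in("caddy","tray_handle","lever_tip","coaster","spoon","pod_a","mug_a","glass_mug","sugar_jar"):
    print(n,[(np.round(d["conf"],2),np.round(d["pixel"]).tolist(),int(d["pixels"].sum())) for d in robot.outline_of(c,n)][:4])
print(robot.camera_model("wrist"))
E
```

```text
pics
0.0 [0.2042095  0.56355143 0.21756984] [-5.43389097e-01 -3.09375056e+00  2.87603086e-03] 0.0188
scene {'fx': 472.19958302486293, 'fy': 472.19958302486293, 'cx': 277.3742535700152, 'cy': 211.9896571692017, 'R': array([[-0.46293649,  0.88638412, -0.00360429],
       [ 0.49237022,  0.25376731, -0.83257055],
       [-0.73706267, -0.38720194, -0.55390729]]), 't': array([ 0.26525008, -0.19737781,  1.56393179])}
caddy [(np.float64(0.71), [300.0, 262.0], 8706)]
tray_handle [(np.float64(0.78), [313.0, 229.0], 2420)]
lever_tip [(np.float64(0.74), [351.0, 234.0], 184)]
coaster [(np.float64(0.73), [304.0, 238.0], 719), (np.float64(0.72), [344.0, 213.0], 149), (np.float64(0.5), [292.0, 206.0], 161)]
spoon [(np.float64(0.81), [255.0, 230.0], 437), (np.float64(0.5), [351.0, 235.0], 209)]
pod_a [(np.float64(0.73), [223.0, 272.0], 199), (np.float64(0.59), [338.0, 304.0], 239), (np.float64(0.18), [305.0, 238.0], 799)]
mug_a [(np.float64(0.86), [137.0, 196.0], 1274), (np.float64(0.57), [439.0, 293.0], 2372)]
glass_mug [(np.float64(0.89), [464.0, 238.0], 1804)]
sugar_jar [(np.float64(0.87), [170.0,
[... 779 characters left out ...]
], 162)]
mug_a [(np.float64(0.63), [456.0, 205.0], 1313), (np.float64(0.61), [145.0, 198.0], 1213)]
glass_mug [(np.float64(0.64), [132.0, 270.0], 1194), (np.float64(0.57), [215.0, 174.0], 133)]
sugar_jar [(np.float64(0.67), [452.0, 265.0], 903)]
{'fx': 325.19226210127806, 'fy': 325.19226210127806, 'cx': 280.2099917108577, 'cy': 207.35159201240356, 'mount': array([[ 2.20887468e-04, -9.69045659e-01, -2.46881474e-01,
         6.80264344e-02],
       [ 9.99999918e-01,  1.30425003e-04,  3.82773423e-04,
        -2.16639414e-04],
       [-3.38725407e-04, -2.46881539e-01,  9.69045608e-01,
        -1.65952627e-01],
       [ 0.00000000e+00,  0.00000000e+00,  0.00000000e+00,
         1.00000000e+00]])}
```

View pics/scene.png

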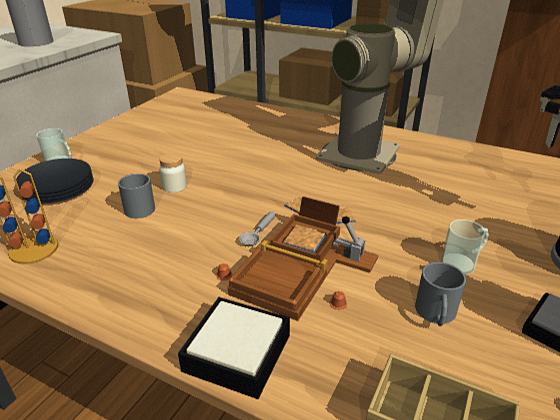

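View pics/top.png

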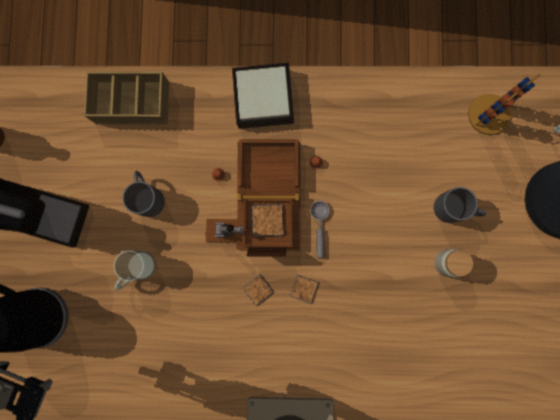

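The scene and top views show the caddy with its tray end towards the robot. The pan is at top (268,168), the lever ball near (222,230) and the handle at (268,245).

Coaster candidates are the one in the tray (268,220), which is the largest, and small look-alikes on the counter at (259,290) and (301,291). I choose the tray one and will check it in a close crop.

Run:
```python
import cv2,numpy as np
a=cv2.imread("pics/scene.png")[185:325,205:395];b=cv2.imread("pics/top.png")[130:265,195:335]
a=cv2.resize(a,None,fx=4,fy=4,interpolation=2);b=cv2.resize(b,None,fx=4.4,fy=4.4,interpolation=2)
cv2.imwrite("pics/cs.png",a);cv2.imwrite("pics/ct.png",b);print(a.shape,b.shape)
```

```text
(560, 760, 3) (594, 616, 3)
```

View pics/cs.png

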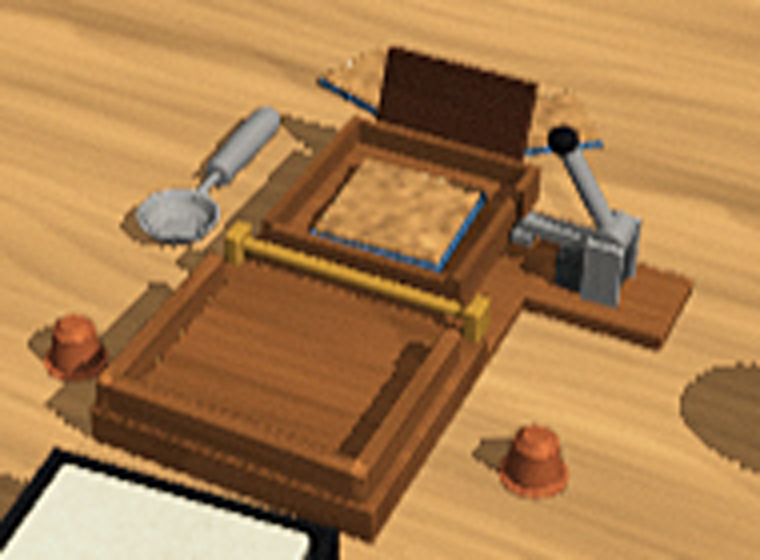

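View pics/ct.png

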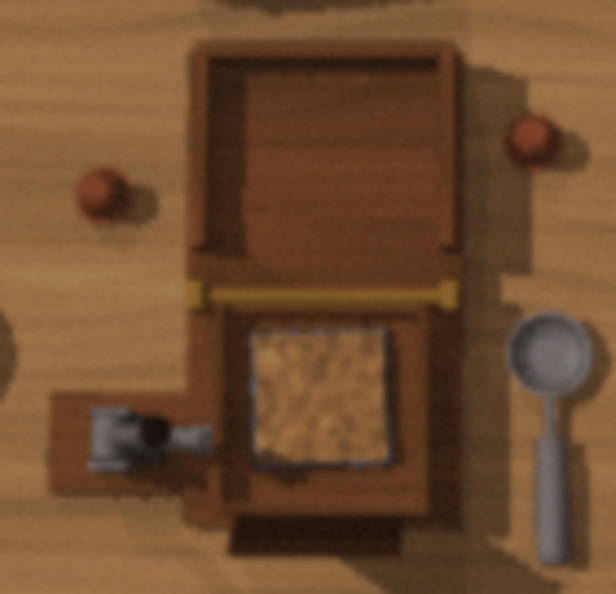

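The close crop confirms the tray coaster: it is large with its cork up. The lever ball is at crop (563,139) in the scene view and (153,430) in the top view. I'll fit the caddy pose from these points.

```bash
cat > h.py <<'E'
import numpy as np
from plant import robot
from scipy.optimize import least_squares
from scipy.spatial.transform import Rotation as R
def proj(c,X):
    m=robot.camera_model(c);p=m["R"]@X+m["t"];return np.array([m["fx"]*p[0]/p[2]+m["cx"],m["fy"]*p[1]/p[2]+m["cy"]])
def S(u,v):return np.array([205+(u+.5)/4-.5,185+(v+.5)/4-.5])
def T(u,v):return np.array([195+(u+.5)/4.4-.5,130+(v+.5)/4.4-.5])
E
python3 - <<'E'
from h import *
P=[("scene",S(563,139),(-85,82.7,99.7)),("top",T(153,430),(-85,82.7,99.7)),
("scene",S(390,47),(-146,-48,92)),("scene",S(537,85),(-146,48,92)),
("top",T(228,556),(-150,48,92)),("top",T(402,556),(-150,-48,92)),
("scene",S(238,240),(0,-1,34)),("scene",S(478,315),(0,1,34)),("top",T(198,293),(0,1,34)),("top",T(449,293),(0,-1,34)),
("top",T(184,522),(-128,83,15)),("scene",S(658,348),(-55,165,0))]
def w(p,X):
    X=np.array(X,float); 
    if abs(X[1])==1: X[1]*=p[3]
    c,s=np.cos(p[2]),np.sin(p[2]);X=X/1000
    return np.array([p[0]+c*X[0]-s*X[1],p[1]+s*X[0]+c*X[1],X[2]])
f=lambda p:np.concatenate([proj(c,w(p,X))-u for c,u,X in P])
r=least_squares(f,[.5,0,0,75],loss="soft_l1",x_scale=[.01,.01,.01,1]);print(r.x.round(4));print(f(r.x).reshape(-1,2).round(1))
p=r.x
for n,X in dict(ball=(-85,82.7,99.7),pivot=(-85,122,48),grip=(-142,0,73)).items():print(n,w(p,X).round(4))
# free triangulation of ball
g=least_squares(lambda X:np.r_[proj("scene",X)-S(563,139),proj("top",X)-T(153,430)],[.5,.1,.1]);print("ball tri",g.x.round(4),g.cost)
s=robot.read_state();print(R.from_rotvec(s["orientation"]).as_matrix().round(3),s["q"])
E
```

```text
[6.16000e-01 6.30000e-02 1.11000e-02 7.45811e+01]
[[-2.3  0.3]
 [ 2.2  1.3]
 [-0.8 -0.2]
 [-0.8 -0.2]
 [-0.6 -0.5]
 [-0.7 -0.5]
 [ 0.  -0.2]
 [-0.3 -0.4]
 [-1.1  1.3]
 [-0.5  1.2]
 [-0.8 -0.9]
 [ 0.5  0.6]]
ball [0.5301 0.1447 0.0997]
pivot [0.5297 0.184  0.048 ]
grip [0.474  0.0614 0.073 ]
ball tri [0.5326 0.1502 0.1038] 0.08198474427196578
[[-0.94   0.341  0.   ]
 [ 0.341  0.94  -0.   ]
 [-0.     0.    -1.   ]] [ 1.13761818e+00  1.30388485e-01  1.48817124e+00 -4.11808197e-05
  1.52301942e+00 -8.53933171e-02]
```

>>> carry_out(rows=[[-0.46,-0.313,0.02,0,0,-20],[-0.46,-0.313,0.02,0,0,-20],[-0.46,-0.313,0.02,0,0,-20],[-0.46,-0.313,0.02,0,0,-20],[-0.46,-0.313,0.02,0,0,-20],[-0.46,-0.313,0.02,0,0,-20],[-0.46,-0.313,0.02,0,0,-20],[-0.46,-0.313,0.02,0,0,-20],[-0.46,-0.313,0.02,0,0,-20],[-0.46,-0.313,0.02,0,0,-20],[-0.46,-0.313,0.02,0,0,-20],[-0.46,-0.313,0.02,0,0,-20]], jaw=255)

```text
t: 2.5
tool_pos: [0.5297, 0.1142, 0.1987]
orientation: [0.004, -3.142, -0.0]
force: [0.2, -0.2, 1.1]
opening: 0.0003
gripper_force: 0.0
```

Run:
```python
from h import *
import cv2
s=robot.read_state();a=robot.read_camera("wrist");cv2.imwrite("pics/w1.png",a[:,:,::-1]);print(s["tool_pos"])
def wp(X):
    m=robot.camera_model("wrist");M=m["mount"];p=R.from_rotvec(s["orientation"]).inv().apply(X-s["tool_pos"])
    c=M[:3,:3].T@(p-M[:3,3]);th=np.arctan2(np.hypot(c[0],c[1]),c[2]);u=c[:2]/np.hypot(c[0],c[1])
    return np.array([m["cx"],m["cy"]])+m["fx"]*th*u
print("pred ball",wp(np.array([.5326,.1502,.1038])),"grip",wp(np.array([.474,.0614,.073])))
for c in("lever_tip","tray_handle"):print(c,[(d["conf"],d["pixel"]) for d in robot.outline_of("wrist",c)])
```

```text
[0.5297144  0.11421352 0.19873607]
pred ball [323.34040632 212.68134926] grip [221.86339611 140.54491527]
lever_tip [(0.64, [340.9, 205.7])]
tray_handle [(0.86, [221.1, 170.9])]
```

View pics/w1.png

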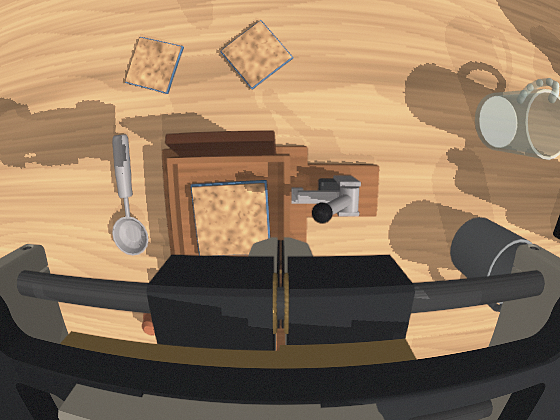

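The ball shows at (322,212), as predicted, and the handle at (220,143). I'll descend inside the ball and push it outwards.

>>> carry_out(rows=[[0,0,0.06,0,0,0],[0,0,0.113,0,0,0],[0,0,0.113,0,0,0],[0,0.015,0.113,0,0,0],[0,0.027,0.113,0,0,0],[0,0.039,0.113,0,0,0],[0,0.051,0.113,0,0,0],[0,0.06,0.113,0,0,0],[0,0.069,0.113,0,0,0],[0,0.077,0.113,0,0,0],[0,0.081,0.113,0,0,0],[0,0.081,0.113,0,0,0]])

```text
t: 4.15
tool_pos: [0.5298, 0.1946, 0.0854]
orientation: [0.002, -3.141, -0.001]
force: [0.4, -0.8, 0.6]
opening: 0.0006
gripper_force: 0.0
```

>>> carry_out(rows=[[0,0.005,0,0,0,0],[0,0.009,0,0,0,0],[0,0.012,0,0,0,0],[0,0.012,0,0,0,0]])

```text
t: 4.65
tool_pos: [0.5302, 0.1987, 0.0853]
orientation: [-0.002, -3.14, 0.019]
force: [-3.2, -34.3, 7.7]
opening: 0.0003
gripper_force: 16.1
```

Run:
```python
from h import *
import cv2
s=robot.read_state();print(s["force"])
b=robot.read_camera("scene");cv2.imwrite("pics/s2.png",cv2.resize(b[170:310,250:420],None,fx=4,fy=4,interpolation=2)[:,:,::-1])
```

```text
[ -3.17931713 -34.30317825   7.65150374]
```

View pics/s2.png

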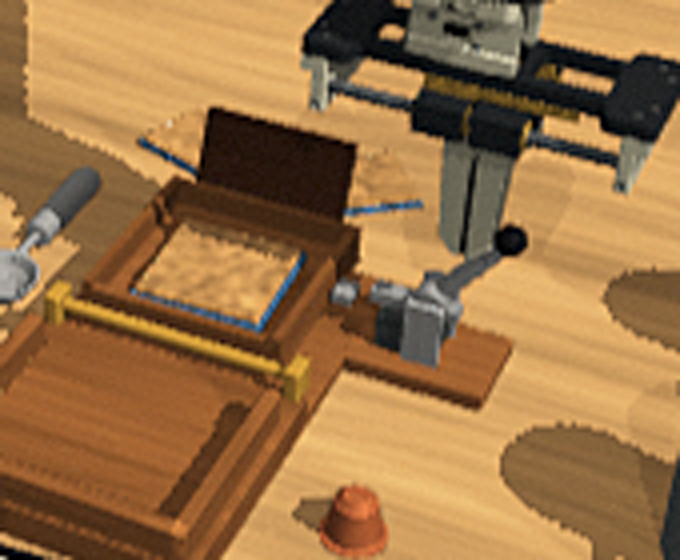

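The scene view shows the lever fully outwards, with the ball at (510,240) in the crop, and the bolt clear of the tray. I'll back off and go behind the handle with the tool tilted 45°.

>>> carry_out(rows=[[0,-0.02,-0.02,0,0,0],[0,-0.02,-0.07,0,0,0],[0,-0.04,-0.115,0,0,0],[0.04,-0.09,-0.115,0,-10,0],[0.09,-0.145,-0.115,0,-20,0],[0.13,-0.145,-0.1,0,-30,0],[0.13,-0.145,-0.08,0,-40,0],[0.13,-0.145,-0.075,0,-45,0],[0.13,-0.145,-0.075,0,-45,0],[0.13,-0.145,-0.075,0,-45,0]])

```text
t: 5.95
tool_pos: [0.4922, 0.1064, 0.1876]
orientation: [0.01, 2.416, -0.035]
force: [-1.2, 0.2, -0.7]
opening: -0.0001
gripper_force: 0.0
```

```bash
cat >> h.py <<'E'
H=np.array([.616,.034]);a45=np.pi/4
def rt(th,v): c,s=np.cos(th),np.sin(th); return np.array([c*v[0]+s*v[1],-s*v[0]+c*v[1]])
def tcp(th,tilt=a45):  # tool tip (x,z) pushing outer face; tilt = tool axis from down towards +x
    p=np.array([np.cos(tilt),np.sin(tilt)]);n=rt(th,[.94,.342])
    return H+rt(th,[-.1467,.0373])-.0075*np.clip(p@n/.4,-1,1)*p
def tool(d,tilt=a45): # world (dx,dz) to tool x,z shifts
    return np.array([-np.cos(tilt)*d[0]-np.sin(tilt)*d[1], np.sin(tilt)*d[0]-np.cos(tilt)*d[1]])
E
python3 - <<'E'
from h import *
s=robot.read_state();print(s["tool_pos"],R.from_rotvec(s["orientation"]).as_matrix().round(2),s["q"].round(2) if hasattr(s["q"],'round') else s["q"],s["force"])
cur=np.array([.40,.161])
for n,t in (("pre",[.44,.070]),("c0",tcp(0))):print(n,np.round(t,4),tool(np.array(t)-cur).round(4))
c0=tcp(0)
for th in np.r_[np.arange(0,1.5,.08),np.arange(1.5,1.96,.05)]:print(round(th,2),tcp(th).round(3),tool(tcp(th)-c0).round(3))
E
```

```text
[0.49220779 0.10637165 0.18764961] [[-0.75  0.02  0.66]
 [-0.    1.   -0.03]
 [-0.66 -0.02 -0.75]] [ 0.26 -0.89  2.5  -0.26  0.85 -1.2 ] [-1.16874396  0.21743148 -0.67906539]
pre [0.44 0.07] [0.0361 0.0926]
c0 [0.464 0.066] [0.0219 0.1124]
0.0 [0.464 0.066] [-0.  0.]
0.08 [0.467 0.078] [-0.011 -0.006]
0.16 [0.472 0.089] [-0.022 -0.011]
0.24 [0.477 0.1  ] [-0.033 -0.015]
0.32 [0.483 0.11 ] [-0.045 -0.018]
0.4 [0.49 0.12] [-0.057 -0.02 ]
0.48 [0.498 0.13 ] [-0.069 -0.021]
0.56 [0.506 0.138] [-0.081 -0.021]
0.64 [0.515 0.146] [-0.093 -0.02 ]
0.72 [0.525 0.153] [-0.105 -0.019]
0.8 [0.536 0.161] [-0.118 -0.016]
0.88 [0.548 0.167] [-0.131 -0.012]
0.96 [0.56  0.173] [-0.144 -0.008]
1.04 [0.573 0.178] [-0.156 -0.002]
1.12 [0.585 0.182] [-0.168  0.004]
1.2 [0.598 0.185] [-0.179  0.011]
1.28 [0.612 0.187] [-0.19   0.019]
1.36 [0.625 0.188] [-0.2    0.027]
1.44 [0.638 0.188] [-0.209  0.036]
1.5 [0.648 0.188] [-0.216  0.044]
1.55 [0.656 0.187] [-0.221  0.05 ]
1.6 [0.663 0.185] [-0.225  0.057]
1.65 [0.67  0.183] [-0.228  0.063]
1.7 [0.677 0.18 ] [-0.231  0.07 ]
1.75 [0.684 0.177] [-0.234  0.077]
1.8 [0.691 0.174] [-0.237  0.084]
1.85 [0.698 0.17 ] [-0.239  0.092]
1.9 [0.704 0.166] [-0.24   0.099]
1.95 [0.71  0.162] [-0.242  0.106]
```

Tilt 45° isn't reachable this close in because q2 and q3 are at their limits. I'll start at 20°, parallel to the handle, and tilt further as it rises.

>>> carry_out(rows=[[0.03,-0.02,-0.01,0,10,0],[0.072,-0.044,-0.0125,0,21,0],[0.072,-0.044,-0.0125,0,21,0],[0.072,-0.044,-0.0125,0,21,0],[0.072,-0.044,-0.0125,0,21,0]])

```text
t: 6.58
tool_pos: [0.4289, 0.0614, 0.1493]
orientation: [0.022, 2.783, -0.037]
force: [-0.1, 0.5, 0.5]
opening: 0.0003
gripper_force: 0.0
```

Run:
```python
from h import *
s=robot.read_state();print(s["tool_pos"],R.from_rotvec(s["orientation"]).as_matrix().round(3).tolist(),np.round(s["q"],2))
```

```text
[0.42889895 0.06142369 0.14929919] [[-0.936, 0.02, 0.351], [0.01, 1.0, -0.028], [-0.351, -0.023, -0.936]] [ 0.07 -0.74  2.36 -0.06  1.17 -1.47]
```

Run:
```python
from h import *
T0=np.radians(20.5);cur=np.array([.429,.1493])
print("pre",tool(np.array([.44,.068])-cur,T0).round(3),"c0",tcp(0,T0),tool(tcp(0,T0)-cur,T0).round(3))
c0=tcp(0,T0)
for th in np.r_[np.arange(0,1.5,.08),np.arange(1.5,1.96,.05)]:
  T=T0+np.radians(24.5)*min(th/1.2,1);print(round(th,2),tcp(th,T).round(3),tool(tcp(th,T)-c0,T0).round(3),-np.degrees(T-T0).round(1))
```

```text
pre [0.018 0.08 ] c0 [0.46227496 0.06867344] [-0.003  0.087]
0.0 [0.462 0.069] [-0.  0.] -0.0
0.08 [0.466 0.08 ] [-0.007 -0.009] -1.6
0.16 [0.47  0.091] [-0.015 -0.018] -3.3
0.24 [0.476 0.102] [-0.024 -0.026] -4.9
0.32 [0.482 0.112] [-0.034 -0.034] -6.5
0.4 [0.489 0.122] [-0.044 -0.041] -8.2
0.48 [0.497 0.131] [-0.054 -0.046] -9.8
0.56 [0.505 0.14 ] [-0.065 -0.051] -11.4
0.64 [0.514 0.147] [-0.076 -0.055] -13.1
0.72 [0.524 0.154] [-0.088 -0.059] -14.7
0.8 [0.535 0.161] [-0.1   -0.061] -16.3
0.88 [0.546 0.167] [-0.113 -0.062] -18.0
0.96 [0.559 0.172] [-0.127 -0.063] -19.6
1.04 [0.572 0.178] [-0.141 -0.064] -21.2
1.12 [0.585 0.182] [-0.155 -0.063] -22.9
1.2 [0.598 0.185] [-0.168 -0.061] -24.5
1.28 [0.612 0.187] [-0.181 -0.059] -24.5
1.36 [0.625 0.188] [-0.194 -0.055] -24.5
1.44 [0.638 0.188] [-0.206 -0.051] -24.5
1.5 [0.648 0.188] [-0.215 -0.047] -24.5
1.55 [0.656 0.187] [-0.222 -0.043] -24.5
1.6 [0.663 0.185] [-0.229 -0.039] -24.5
1.65 [0.67  0.183] [-0.235 -0.034] -24.5
1.7 [0.677 0.18 ] [-0.24  -0.029] -24.5
1.75 [0.684 0.177] [-0.246 -0.024] -24.5
1.8 [0.691 0.174] [-0.251 -0.018] -24.5
1.85 [0.698 0.17 ] [-0.256 -0.013] -24.5
1.9 [0.704 0.166] [-0.261 -0.007] -24.5
1.95 [0.71  0.162] [-0.265 -0.   ] -24.5
```

>>> carry_out(rows=[[0.018,0,0.05,0,0,0],[0.018,0,0.08,0,0,0],[0.008,0,0.085,0,0,0],[-0.003,0,0.087,0,0,0],[-0.01,0,0.078,0,-1.6,0],[-0.018,0,0.069,0,-3.3,0],[-0.027,0,0.061,0,-4.9,0]])

```text
t: 7.45
tool_pos: [0.474, 0.0593, 0.1008]
orientation: [0.019, 2.7, -0.037]
force: [-7.0, -1.2, -2.0]
opening: 0.0005
gripper_force: 4.0
```

Run:
```python
from h import *
import cv2
s=robot.read_state();print(s["tool_pos"],s["force"])
b=robot.read_camera("scene");cv2.imwrite("pics/s3.png",cv2.resize(b[150:310,230:420],None,fx=4,fy=3.7,interpolation=2)[:,:,::-1])
```

```text
[0.47399638 0.05933041 0.1008467 ] [-6.95176222 -1.23899879 -2.0317271 ]
```

View pics/s3.png

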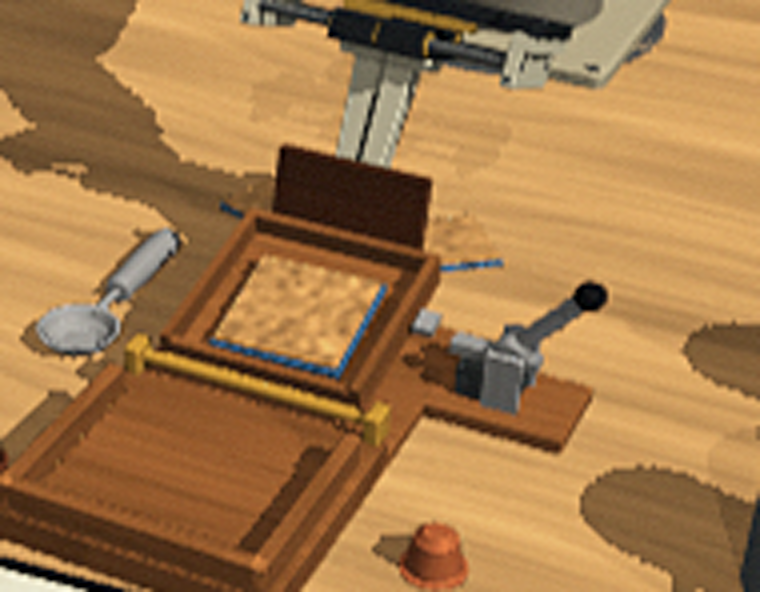

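The picture shows the tray lifted, with the finger behind the handle plate. I'll compute the remaining arc from here.

Run:
```python
from h import *
T0=np.radians(20.5);f=lambda th:T0+np.radians(24.5)*min(th/1.2,1)
for b,l in((.24,np.arange(.32,1.21,.08)),(1.2,np.arange(1.28,1.97,.06))):
  for th in l: print(round(th,2),tool(tcp(th,f(th))-tcp(b,f(b)),f(b)).round(3),-np.degrees(f(th)-f(b)).round(1))
```

```text
0.32 [-0.01  -0.007] -1.6
0.4 [-0.021 -0.012] -3.3
0.48 [-0.032 -0.017] -4.9
0.56 [-0.043 -0.021] -6.5
0.64 [-0.055 -0.024] -8.2
0.72 [-0.066 -0.027] -9.8
0.8 [-0.078 -0.028] -11.4
0.88 [-0.091 -0.028] -13.1
0.96 [-0.105 -0.028] -14.7
1.04 [-0.119 -0.027] -16.3
1.12 [-0.133 -0.025] -18.0
1.2 [-0.147 -0.022] -19.6
1.28 [-0.011  0.008] -0.0
1.34 [-0.018  0.014] -0.0
1.4 [-0.026  0.021] -0.0
1.46 [-0.032  0.028] -0.0
1.52 [-0.039  0.035] -0.0
1.58 [-0.044  0.043] -0.0
1.64 [-0.048  0.051] -0.0
1.7 [-0.052  0.059] -0.0
1.76 [-0.055  0.068] -0.0
1.82 [-0.058  0.076] -0.0
1.88 [-0.061  0.085] -0.0
1.94 [-0.062  0.094] -0.0
```

>>> carry_out(rows=[[-0.01,0,-0.007,0,-1.6,0],[-0.021,0,-0.012,0,-3.3,0],[-0.032,0,-0.017,0,-4.9,0],[-0.043,0,-0.021,0,-6.5,0],[-0.055,0,-0.024,0,-8.2,0],[-0.066,0,-0.027,0,-9.8,0],[-0.078,0,-0.028,0,-11.4,0],[-0.091,0,-0.028,0,-13.1,0],[-0.105,0,-0.028,0,-14.7,0],[-0.119,0,-0.027,0,-16.3,0],[-0.133,0,-0.025,0,-18,0],[-0.147,0,-0.022,0,-19.6,0]])

```text
t: 9.0
tool_pos: [0.5996, 0.0587, 0.1858]
orientation: [0.012, 2.353, -0.037]
force: [-3.3, -0.4, 0.5]
opening: 0.0003
gripper_force: 1.4
```

>>> carry_out(rows=[[-0.011,0,0.008,0,0,0],[-0.018,0,0.014,0,0,0],[-0.026,0,0.021,0,0,0],[-0.032,0,0.028,0,0,0],[-0.039,0,0.035,0,0,0],[-0.044,0,0.043,0,0,0],[-0.048,0,0.051,0,0,0],[-0.052,0,0.059,0,0,0],[-0.055,0,0.068,0,0,0],[-0.058,0,0.076,0,0,0],[-0.061,0,0.085,0,0,0],[-0.062,0,0.094,0,0,0]])

```text
t: 10.5
tool_pos: [0.7102, 0.0553, 0.1624]
orientation: [0.013, 2.355, -0.037]
force: [-18.4, 3.9, 22.2]
opening: 0.0002
gripper_force: 11.3
```

Run:
```python
from h import *
import cv2
s=robot.read_state();print(s["tool_pos"],s["force"])
b=robot.read_camera("scene");cv2.imwrite("pics/s4.png",cv2.resize(b[150:310,230:420],None,fx=4,fy=3.7,interpolation=2)[:,:,::-1])
```

```text
[0.71019494 0.05534425 0.16235841] [-18.39904465   3.88946182  22.22812927]
```

View pics/s4.png

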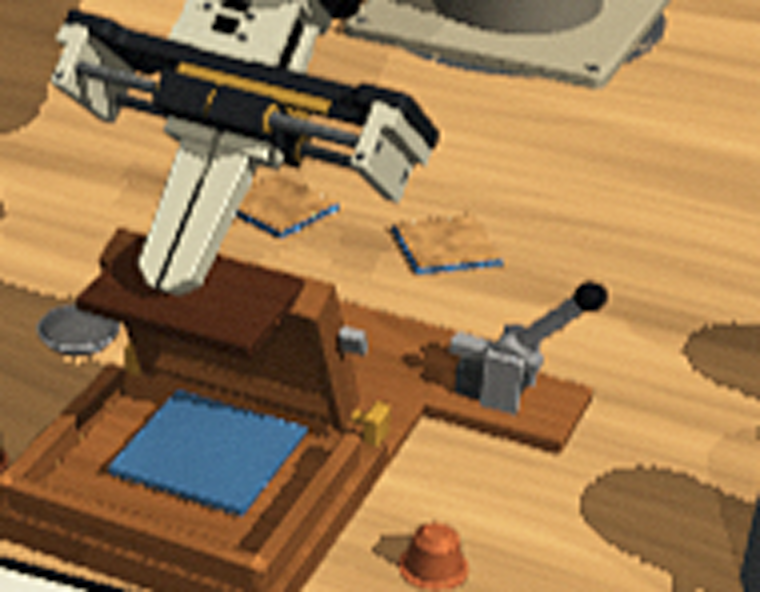

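The coaster lies in the pan with its blue glaze up, at crop (205,450). Next I'll go over to the far side of the handle edge with the tool vertical, to push the tray back.

>>> carry_out(rows=[[0,0,-0.04,0,0,0],[0,0,-0.08,0,0,0],[-0.03,0.003,-0.07,0,10,0],[-0.06,0.006,-0.045,0,20,0],[-0.087,0.006,-0.023,0,30,0],[-0.087,0.006,-0.023,0,40,0],[-0.087,0.006,-0.023,0,45,0],[-0.087,0.006,-0.023,0,45,0],[-0.045,0.006,0.019,0,45,0],[-0.013,0.006,0.051,0,45,0],[-0.013,0.006,0.051,0,45,0]])

```text
t: 11.92
tool_pos: [0.7496, 0.0589, 0.126]
orientation: [-0.033, -3.126, 0.038]
force: [-0.6, -0.1, 0.9]
opening: 0.0002
gripper_force: 0.0
```

Run:
```python
from h import *
s=robot.read_state();print(s["tool_pos"],s["force"],R.from_rotvec(s["orientation"]).as_matrix().round(3).tolist(),np.round(s["q"],2))
# upper inner edge of plate, and mid inner face 8mm below the edge
for th in np.arange(1.95,-.01,-.15):
  e=H+rt(th,[-.1488,.0578]);i=H+rt(th,[-.1488+.0047+.004,.0578+.0017-.011]);print(round(th,2),e.round(3),i.round(3))
```

```text
[0.74955247 0.05885059 0.12599055] [-0.62898123 -0.07052724  0.87220831] [[-1.0, 0.021, -0.016], [0.022, 0.999, -0.024], [0.015, -0.024, -1.0]] [ 0.02  0.61  1.06 -0.02  1.49 -1.53]
1.95 [0.725 0.151] [0.713 0.146]
1.8 [0.706 0.166] [0.695 0.159]
1.65 [0.685 0.178] [0.675 0.17 ]
1.5 [0.663 0.187] [0.654 0.177]
1.35 [0.64  0.192] [0.633 0.181]
1.2 [0.616 0.194] [0.61  0.182]
1.05 [0.592 0.192] [0.588 0.18 ]
0.9 [0.569 0.186] [0.567 0.174]
0.75 [0.547 0.178] [0.547 0.165]
0.6 [0.526 0.166] [0.528 0.153]
0.45 [0.507 0.151] [0.511 0.139]
0.3 [0.491 0.133] [0.496 0.122]
0.15 [0.478 0.113] [0.485 0.103]
0.0 [0.467 0.092] [0.476 0.083]
```

>>> carry_out(rows=[[0.017,0,-0.003,0,0,0],[0.027,0,-0.011,0,0,0],[0.036,0,-0.018,0,0,0],[0.047,0,-0.024,0,0,0],[0.057,0,-0.03,0,0,0],[0.079,0,-0.039,0,0,0],[0.102,0,-0.044,0,0,0],[0.126,0,-0.046,0,0,0],[0.15,0,-0.044,0,0,0],[0.173,0,-0.038,0,0,0]])

```text
t: 13.18
tool_pos: [0.5814, 0.0642, 0.1749]
orientation: [0.032, 3.139, -0.037]
force: [1.7, -0.6, 1.0]
opening: 0.0004
gripper_force: 0.8
```

Run:
```python
from h import *
import cv2
s=robot.read_state();print(s["tool_pos"],s["force"])
b=robot.read_camera("scene");cv2.imwrite("pics/s5.png",cv2.resize(b[150:310,230:420],None,fx=4,fy=3.7,interpolation=2)[:,:,::-1])
```

```text
[0.58137652 0.06421955 0.17489631] [ 1.66770363 -0.56095478  1.04035734]
```

View pics/s5.png

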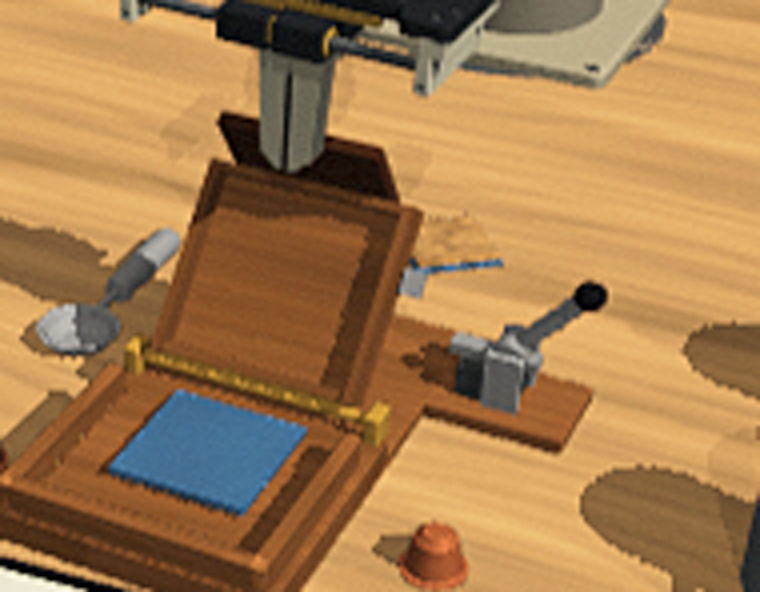

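>>> carry_out(rows=[[0.011,0,0.007,0,0,0],[0.023,0,0.012,0,0,0],[0.044,0,0.024,0,0,0],[0.063,0,0.039,0,0,0],[0.079,0,0.057,0,0,0],[0.092,0,0.077,0,0,0],[0.1,0,0.09,0,0,0],[0.103,0,0.097,0,0,0],[0.105,0,0.098,0,0,0],[0.105,0,0.098,0,0,0]])

```text
t: 14.48
tool_pos: [0.4861, 0.0644, 0.082]
orientation: [0.033, 3.121, -0.035]
force: [21.3, -0.2, 8.3]
opening: 0.0007
gripper_force: 11.6
```

>>> carry_out(rows=[[-0.02,0,-0.005,0,0,0],[-0.036,0,0.01,0,0,0],[-0.036,0,0.03,0,0,0],[-0.036,0,0.04,0,0,0],[-0.036,0,0.045,0,0,0],[-0.036,0,0.048,0,0,0],[-0.036,0,0.048,0,0,0]])

```text
t: 15.35
tool_pos: [0.5124, 0.0625, 0.0336]
orientation: [-0.032, -3.139, 0.037]
force: [-35.3, -1.4, 63.1]
opening: 0.0003
gripper_force: 32.0
```

The tip presses the tray floor at z = 0.0336, so the tray is flat. I'll retreat now.

>>> carry_out(rows=[[0,0,-0.02,0,0,0],[0,0,-0.07,0,0,0],[0,0,-0.13,0,0,0],[0,0,-0.19,0,0,0],[0.06,0.06,-0.22,0,0,0],[0.09,0.12,-0.22,0,0,0],[0.09,0.18,-0.22,0,0,0],[0.09,0.24,-0.22,0,0,0],[0.09,0.24,-0.22,0,0,0],[0.09,0.24,-0.22,0,0,0]])

```text
t: 16.6
tool_pos: [0.427, 0.31, 0.2414]
orientation: [-0.029, -3.14, 0.037]
force: [0.5, 0.4, 0.5]
opening: 0.0008
gripper_force: 0.0
```

Run:
```python
from h import *
import cv2
s=robot.read_state();print(s["t"],s["tool_pos"],s["force"])
a=robot.read_camera("scene");b=robot.read_camera("top")
P=lambda i:cv2.resize(i,(400,400),interpolation=2)
cv2.imwrite("pics/end.png",np.hstack([P(a[180:330,220:370]),P(b[130:270,195:335])])[:,:,::-1])
d=robot.outline_of("top","coaster");print([(x["conf"],x["pixel"]) for x in d])
for n in((.696,.064,.034),(.474,.0614,.073)):print(proj("top",np.array(n)),proj("scene",np.array(n)))
```

```text
16.6 [0.42700846 0.31003481 0.24141519] [0.45434012 0.37360589 0.53270638]
[(0.86, [265.2, 176.2]), (0.7, [260.0, 290.8]), (0.6, [303.5, 292.0]), (0.2, [263.2, 211.3]), (0.18, [214.2, 227.8])]
[267.39060504 166.93386276] [277.21127423 274.45079278]
[266.04180083 252.34580217] [318.41383154 208.21705568]
```

View pics/end.png

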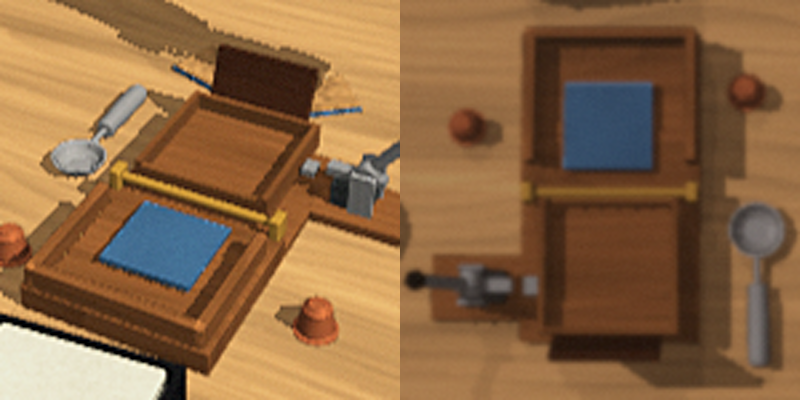

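The end view shows the coaster flat and glaze up in the pan, about 20 mm from its centre and within tolerance. The tray is flat, the lever is out, and the pods and spoon are unmoved.

```bash
python3 -c "
from plant import robot
print(robot.close_job())"
```

```text
the job is handed in; nothing more can be done
None
```

I handed the job in at about 17 s: the lever is fully out, the coaster lies flat in the pan glazed face up, and the tray is back down flat; no verdict came back.

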